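Clip the plaster spatula to the bench tether

ROBOT

A 6-joint arm with a two-finger parallel gripper is mounted at the origin on a cart in front of the work surface, level with it; the furniture and walls round the work are solid. World frame = base frame: x ahead of the robot, y to its left, z up, the work surface at z = 0. Lengths are in m, angles in degrees, forces in N, time in s.
With the tool pointing down it reaches from about 0.375 to 0.9 m from the base axis. Payload 3.1 kg.
Tool frame: the origin (TCP) lies between the finger pads; the fingertips stand 11 mm ahead of it and the grasp point (between the pads) lies 8 mm behind it; z points along the fingers, y is the line along which they close (so a half turn about z gives the same grasp; the last joint's range is limited). The gripper opens to 87 mm and grips with 3 to 60 N. Pads are 19 mm wide; open, the fingers measure 117 mm over their backs; the gripper's body (75 mm by 190 mm) begins 51 mm behind the grasp point.
Start: joints at [-75.774, 30.224, 82.088, -0, 67.689, -10.227], TCP at [0.259, -0.569, 0.234] pointing down, gripper open.
Joint ranges: [-176.69, 176.69], [-43.24, 126.21], [12.49, 139.97], [-82, 262], [0, 151.66], [-163.58, 163.58]. Speed limits (degrees/s): [159.86, 159.86, 180, 180, 180, 180].

INTERFACE

Orientations are given as a 3x3 rotation matrix whose columns are the frame's x, y, z axes.
In Python, from rig import bot, viewer, workorder, nets gives the robot as it stands. The module is installed in compiled form; this text tells all that it offers.
- The arm moves only by the tool move_arm, never from a script. Its argument "increments" is a list of rows, each a list of 7 numbers: the shift along the tool's x, y, z normalised to -1 to 1, where 1 is 0.3 m, then the turn, a rotation vector about the tool's x, y, z normalised to -1 to 1, where 1 is pi rad, then the opening, from 0 (shut) to 1 (fully open). In form: [[tx, ty, tz, wx, wy, wz, grip], ...]. A call has 1 to 10 rows; each row is the pose to reach, as a shift and turn from the pose commanded when the call began, along the tool's axes at that moment, turning the shorter way round; what a row does not reach only later rows make up. A row lasts 1/12 s, in which the tool goes at most 41.7 mm and 7.16 degrees, less where a joint would pass 70% of its speed; a pose out of reach is approached as far as the arm can. A call with a number of a shift or a turn outside -1 to 1 is refused whole. A call with a gripper value outside its range is refused whole. The fingers move at their own pace and stop on an object; the grip force is fixed at half the most. Time passes only in rows, so rows that repeat a pose let the fingers close. It gives the time, the measured TCP pose, the force, the opening and the grip force at its end, in the units of the state.
- bot.read_state(): the state, without advancing time (a new reading comes with each control period).
- viewer.capture(name): name is "scene" or "top" or "wrist"; returns a dict with "image" (420x560x3 uint8, blue, green, red), "K" (3x3 intrinsics, pixels), "dist" ([k1, k2, p1, p2, k3] as OpenCV has them; the pictures are not rectified), "eye" and "orientation" of the camera in the world. Camera axes: x right, y up, looking along -z (the intrinsics and any distortion apply to the point x, -y, -z); pixel columns grow to the right and rows downward; lengths in m; the calibration is good to about 2 mm. A picture is of the moment at which its call begins. There is no depth.
- workorder.hand_in(): hands the job in; it is judged then, once.
Trained networks look in the newest picture that a camera, given by its name, has taken for a name from the list of things; names that differ only in an ending like _2 or _b are one class to them, and where a whole thing is asked for, a point or a joint stands for the part that bears it (a point fixed in the world has none). Each returns a list of dicts, best first, with "conf" (0 to 1); they miss things now and then, are a little off and sometimes report something else, mostly with a low value. They report only what shows in the picture. A call takes as long as a camera call. They do not tell look-alikes from the thing itself.
- nets.find_in(camera, thing): "location" ([column, row] in pixels, amid what is visible of it).
The state is a dict: "time_s": time; "joint_positions": joint angles; "qvel": joint speeds; "tau": joint torques, N m; "position": TCP position; "tcp_rot": TCP orientation; "force": force on the tool from outside, world axes, zero at the start; "moment": the same for the moment, N m; "opening": opening from 0.0 (shut) to 1.0 (fully open); "grasp_force": force on a finger pad.
Only numpy, scipy, OpenCV 4.12 (cv2) and the standard library are available. Lean on these libraries where they do the work, as an engineer would, in place of code of your own. Each camera call takes 0.05 s, during which the arm holds its last target. There are 200 camera calls.

TASK

Pick up the plaster spatula by its handle and clip it to the bench tether: push the steel eye on its handle straight in against the snap hook's yellow sprung gate until it passes inside and the gate springs shut behind it, feeling your way gently (never over 10 N on the hook, and only the spatula, not the gripper, may touch it). Then lay the clipped spatula down flat on the bench, let go of it, and leave the other things where they are.

Things in the scene. Friction and masses are not known exactly. Their poses are not given: they have to be found in the camera images.
- spatula_grip (a point): Point to grip on the axis of the spatula's round wooden handle (24 mm thick), at z = 0.012 when it lies on the bench. +y runs along the handle to the eye, z up as found. Handle goes on 75 mm to -y, then a blade 20 mm wide to 212 mm; to +y 18 mm of handle, then a red ferrule 18 mm long, 24 mm wide and high, then the eye. 0.14 kg in all, may vary by a quarter.
- eye (a point): Centre of the steel tether eye, rigidly on the spatula, 62 mm from spatula_grip along +y, same axes. A ring in the spatula's x-y plane (flat when it lies on the bench): 8 mm round bar, 48 mm outside, 32 mm inside diameter; the centre of its front bar is 20 mm ahead of this point. Ring clears the ferrule by its short neck.
- anchor: Dark steel plate, 68 x 64 x 3 mm, screwed to the bench, its front edge at x = -0.009; upright steel snap hook on it in the plane y = 0. Origin on the bench, +x is the way in through the gate, z up. The hook is clamped anywhere in a slot: its gate line is 0 to 15 mm in +x of this origin, differs each time and is NOT measured: feel for it. The clamp does not slip.
- way_in (a point): Point of the anchor's frame at its x = 0, y = 0, z = 0.0335: height at which to push the level eye in. Hook, x from the gate line: nose post x = 0, top z = 0.0285; gate x = 0 from hinge z = 0.072 down to 0.0295; spine post x = 0.0255; all bars 10 mm thick; hook top z = 0.084; foot 24 mm wide, x -0.0075 to 0.0335, top z = 0.007.
- gate (a joint): Yellow gate's angle, rad: 0 shut, opens inwards only (lower end to +x and up), at most 0.5. Its spring pushes back with about 2.5 N at first, 4 to 5 N later. The eye slips under its end at 0.4 to 0.5, front bar's centre 10 to 15 mm past the gate line; force drops, gate shuts. At 16.5 mm the bar hits the hard spine; if still not shut then, the eye is too high: lower it 1-2 mm.
- chisel_narrow: narrow wood chisel, pale wooden handle, 34 x 260 x 38 mm, lying on the bench; a bystander; origin under its middle
- screw_box: small green and brown card box, 62 x 82 x 36 mm; a bystander; origin under its middle
- dusting_brush: flat dusting brush, orange handle, 38 x 198 x 14 mm; a bystander; origin under its middle
There are look-alikes about, which are no part of the job. Of the things that look like the anchor, take the one that is farthest to the robot's right at the start.

How it is judged:
By the outcome, as a careful person would: the job done as asked, in the order asked, and still so for the second after the job is handed in, with the robot touching nothing.
It also fails if it takes over 58 s, if anything falls off the work surface, if the arm or the gripper's body presses on something with over 40 N, if the wrist force passes 120 N, or if a joint passes its speed limit or range.

## Working session

There is one attempt and no reset: what is moved stays moved. The work goes in short steps, Python scripts to look and compute and a tool call to move; the robot and the scene stay as the last step left them, time stands still between calls to the robot, and variables do not carry over. Pictures are saved under pics/ and viewed, at most 10 in all, crops included, and the job is handed in when it is done.

Besides the shell and the picture viewer there is one more tool, called after ">>>" as a command line: name --pt "numbers of a row" for each row, then --argument value for the rest. move_arm: Moves the arm, as the interface text tells. Its arguments: {"type":"object","properties":{"increments":{"type":"array"}},"required":["increments"]}

```bash
mkdir -p pics; cat > h.py <<'E'
import numpy as np, cv2
from rig import bot, viewer, workorder, nets
def ray(c,px):
    p=cv2.undistortPoints(np.array([[px]],float),np.array(c["K"]),np.array(c["dist"]))[0,0]
    return np.array(c["eye"]),np.array(c["orientation"])@np.array([p[0],-p[1],-1])
def at_z(c,px,z):
    e,d=ray(c,px); return e+d*(z-e[2])/d[2]
def proj(c,P):
    R=np.array(c["orientation"]); q=(np.atleast_2d(P)-np.array(c["eye"]))@R
    q=q*[1,-1,-1]
    return cv2.projectPoints(q,np.zeros(3),np.zeros(3),np.array(c["K"]),np.array(c["dist"]))[0][:,0]
E
python3 - <<'E'
from h import *
ims=[]
for n in("top","scene"):
    c=viewer.capture(n); cv2.imwrite(f"pics/{n}0.png",c["image"]); 
    print(n,np.round(c["eye"],3),np.round(c["orientation"],3).tolist(),np.round(c["K"],1).tolist())
    for t in("spatula_grip","eye","anchor","gate","chisel_narrow","screw_box","dusting_brush"):
        for r in nets.find_in(n,t): print(t,np.round(r["conf"],2),np.round(r["location"],0),np.round(at_z(c,r["location"],0.012),3))
print(bot.read_state())
E
```

```text
top [0.431 0.027 1.526] [[0.002, 0.99, -0.142], [-1.0, 0.001, -0.011], [-0.011, 0.142, 0.99]] [[519.3, 0.0, 288.3], [0.0, 519.3, 216.1], [0.0, 0.0, 1.0]]
spatula_grip 0.57 [207. 284.] [0.45  0.279 0.012]
eye 0.65 [207. 285.] [0.446 0.279 0.012]
anchor 0.92 [296. 222.] [0.632 0.022 0.012]
anchor 0.73 [170. 268.] [0.497 0.388 0.012]
anchor 0.4 [207. 291.] [0.428 0.279 0.012]
chisel_narrow 0.89 [253. 168.] [0.794 0.149 0.012]
screw_box 0.7 [379. 189.] [ 0.731 -0.225  0.012]
dusting_brush 0.62 [426. 272.] [ 0.485 -0.357  0.012]
scene [-0.058  0.805  0.623] [[-0.755, 0.308, -0.579], [-0.656, -0.355, 0.666], [-0.001, 0.883, 0.47]] [[454.5, 0.0, 276.6], [0.0, 454.5, 211.4], [0.0, 0.0, 1.0]]
spatula_grip 0.98 [264. 311.] [0.431 0.28  0.012]
eye 0.79 [270. 320.] [0.404 0.291 0.012]
anchor 0.64 [273. 231.] [0.632 0.026 0.012]
anchor 0.59 [204. 327.] [0.487 0.392 0.012]
anchor 0.31 [277. 219.] [ 0.664 -0.027  0.012]
gate 0.52 [275. 217.] [ 0.675 -0.033  0.012]
chisel_narrow 0.81 [200. 226.] [0.796 0.135 0.012]
screw_box 0.88 [298. 184.] [ 0.767 -0.252  0.012]
dusting_brush 0.58 [382. 203.] [ 0.
[... 165 characters left out ...]
.67583450e-04,
        6.76881842e+01, -1.02291116e+01]), 'qvel': array([-0.1512849 ,  0.08039083, -0.00488316,  0.06782871, -0.03771878,
       -0.0069886 ]), 'tau': array([-3.67852072e-04, -4.39947081e+01, -1.76979303e+01,  6.35473710e-02,
        5.04508778e-02, -8.83432847e-06]), 'position': array([ 0.2587546 , -0.56889567,  0.23357479]), 'tcp_rot': array([[ 9.10271782e-01,  4.14011211e-01,  1.22976971e-06],
       [ 4.14011211e-01, -9.10271781e-01, -4.87079461e-05],
       [-1.90462111e-05,  4.48466073e-05, -9.99999999e-01]]), 'force': array([-0.54297317,  0.23134098, -0.54852091]), 'moment': array([0.00609927, 0.01794142, 0.00683838]), 'grasp_force': 0.0, 'opening': 1.0013742582174308}
```

```bash
python3 - <<'E'
import cv2,numpy as np
a=cv2.imread("pics/top0.png")[130:330,140:440]; b=cv2.imread("pics/scene0.png")[150:400,130:430]
cv2.imwrite("pics/c1.png",cv2.resize(a,None,fx=2.66,fy=2.66,interpolation=cv2.INTER_CUBIC))
cv2.imwrite("pics/c2.png",cv2.resize(b,None,fx=2.4,fy=2.4,interpolation=cv2.INTER_CUBIC))
E
```

```text
(no output)
```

View pics/c1.png

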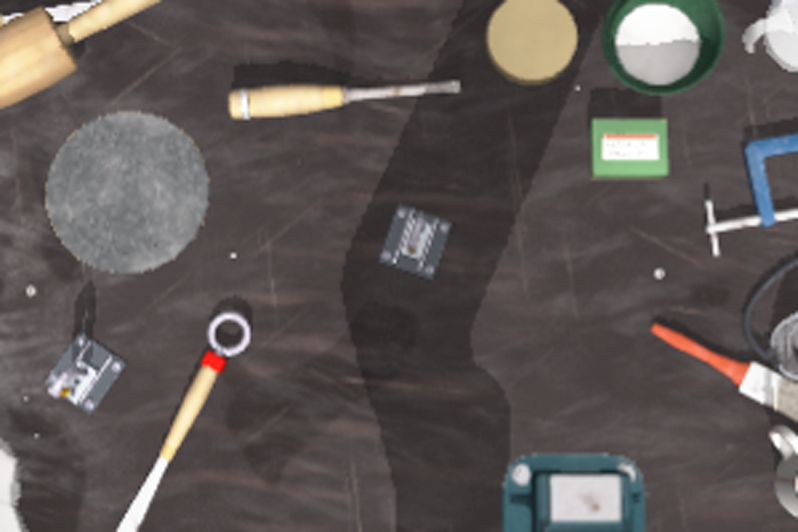

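View pics/c2.png

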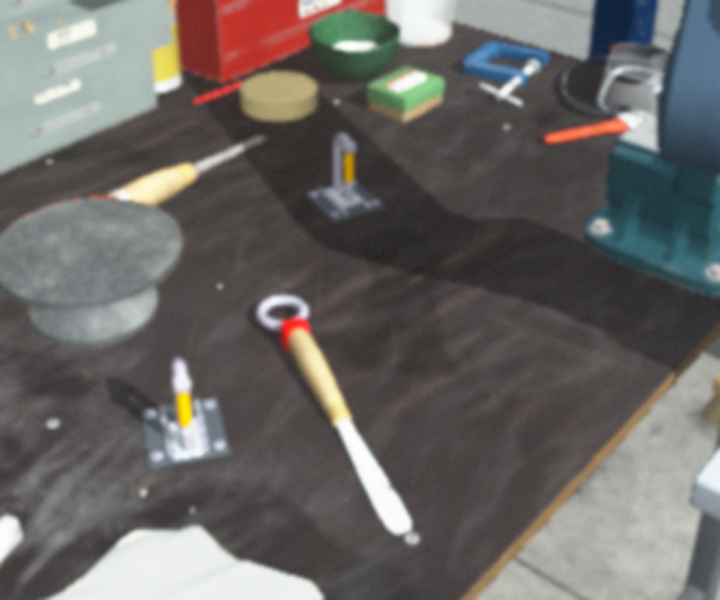

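View pics/scene0.png

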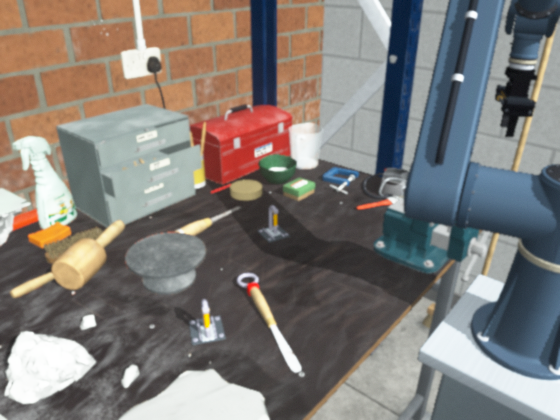

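View pics/top0.png

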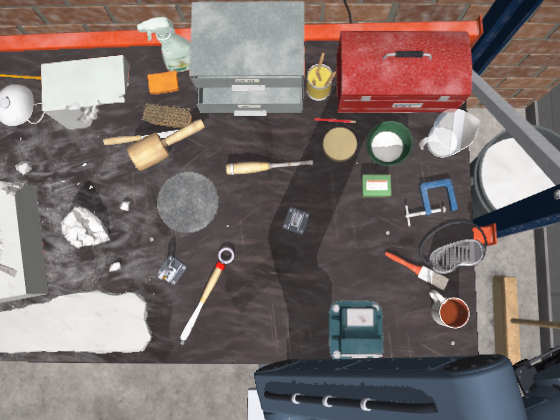

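>>> move_arm --pt "0.99 -0.17 -0.33 0 0 -0.35 1" --pt "0.99 -0.17 -0.33 0 0 -0.35 1" --pt "0.99 -0.17 -0.33 0 0 -0.35 1" --pt "0.99 -0.17 -0.33 0 0 -0.35 1" --pt "0.99 -0.17 -0.33 0 0 -0.35 1" --pt "0.99 -0.17 -0.33 0 0 -0.35 1" --pt "0.99 -0.17 -0.33 0 0 -0.35 1" --pt "0.99 -0.17 -0.33 0 0 -0.35 1" --pt "0.99 -0.17 -0.33 0 0 -0.35 1"

```text
time_s: 1.55
position: [0.5131, -0.3964, 0.3352]
tcp_rot: [[0.033, 0.999, 0.006], [0.999, -0.033, -0.002], [-0.002, 0.006, -1.0]]
force: [0.1, 0.2, -0.3]
opening: 1.001
grasp_force: 0.0
```

```bash
cat >> h.py <<'E'
from scipy.spatial.transform import Rotation as Ro
def down(h):  # tool pointing down, tool x heading h deg
    a=np.radians(h);c,s=np.cos(a),np.sin(a); return np.array([[c,s,0],[s,-c,0],[0,0,-1.]])
def row(P,R,st=None):
    st=st or bot.read_state(); T=np.array(st["tcp_rot"])
    d=T.T@(np.array(P)-st["position"]); w=Ro.from_matrix(T.T@R).as_rotvec()
    print("row",np.round(d/.3,4),np.round(w/np.pi,4),"rows",np.ceil(max(np.linalg.norm(d)/.0417,np.degrees(np.linalg.norm(w))/7.16)))
E
python3 - <<'E'
from h import *
s=bot.read_state();print(s["time_s"],s["position"],s["joint_positions"].round(1))
row([0.50,0.0,0.33],down(153))
c=viewer.capture("wrist"); print(c["eye"],np.round(c["orientation"],2),c["K"]); print(nets.find_in("wrist","anchor"))
t=cv2.imread("pics/top0.png")
c=viewer.capture("top")
for p in [(226.1,255.6),(202,302.9),(220.3,266.3)]: print(at_z(c,p,.012))
E
```

```text
1.55 [ 0.51305992 -0.39636888  0.33515907] [-47.6  26.9  71.4   0.2  81.4 -45.8]
row [ 1.3191 -0.0866  0.0143] [ 0.0013  0.0016 -0.3604] rows 10.0
[ 0.51510075 -0.31683857  0.48710557] [[ 1.    0.03  0.  ]
 [-0.03  0.96  0.29]
 [ 0.01 -0.29  0.96]] [[296.55103631   0.         283.83194898]
 [  0.         296.55103631 209.31234351]
 [  0.           0.           1.        ]]
[]
[0.53199782 0.2255901  0.012     ]
[0.39517684 0.29294236 0.012     ]
[0.50079338 0.24195721 0.012     ]
```

>>> move_arm --pt "0.99 0.16 0.12 0 0 -0.36 1" --pt "0.99 0.16 0.12 0 0 -0.36 1" --pt "0.99 0.16 0.12 0 0 -0.36 1" --pt "0.99 0.16 0.12 0 0 -0.36 1" --pt "0.99 0.16 0.12 0 0 -0.36 1" --pt "0.99 0.16 0.12 0 0 -0.36 1" --pt "0.99 0.16 0.12 0 0 -0.36 1" --pt "0.99 0.16 0.12 0 0 -0.36 1" --pt "0.99 0.16 0.12 0 0 -0.36 1" --pt "0.99 0.16 0.12 0 0 -0.36 1"

```text
time_s: 2.53
position: [0.5685, -0.1046, 0.296]
tcp_rot: [[-0.885, 0.465, -0.002], [0.465, 0.885, 0.0], [0.001, -0.001, -1.0]]
force: [0.9, -0.1, 0.2]
opening: 1.001
grasp_force: 0.0
```

```bash
python3 - <<'E'
from h import *
row([0.57,0.06,0.22],down(153.8))
E
```

```text
row [0.2501 0.4881 0.2533] [-0.0002 -0.0005 -0.0084] rows 5.0
```

>>> move_arm --pt "0.25 0.49 0.25 0 0 -0.008 1" --pt "0.25 0.49 0.25 0 0 -0.008 1" --pt "0.25 0.49 0.25 0 0 -0.008 1" --pt "0.25 0.49 0.25 0 0 -0.008 1" --pt "0.25 0.49 0.25 0 0 -0.008 1" --pt "0.25 0.49 0.25 0 0 -0.008 1"

```text
time_s: 3.03
position: [0.5694, 0.0618, 0.2194]
tcp_rot: [[-0.896, 0.445, -0.005], [0.445, 0.896, 0.001], [0.005, -0.001, -1.0]]
force: [0.3, -1.2, -0.1]
opening: 0.998
grasp_force: 0.0
```

```bash
python3 - <<'E'
from h import *
import pickle
c=viewer.capture("wrist"); pickle.dump(c,open("w1.pkl","wb"))
c2=viewer.capture("scene"); pickle.dump(c2,open("s1.pkl","wb"))
p=proj(c,[[.632,.022,.02]])[0]; q=proj(c2,[[.632,.022,.04]])[0]; print(p,q)
x0,y0=[int(v) for v in p-[110,100]]; x0=max(x0,0);y0=max(y0,0); a=cv2.resize(c["image"][y0:y0+170,x0:x0+200],None,fx=3,fy=3,interpolation=cv2.INTER_CUBIC)
cv2.imwrite("pics/w1.png",a); print(x0,y0)
E
```

```text
[277.64582022 245.10863062] [273.57588145 220.84856053]
167 145
```

View pics/w1.png

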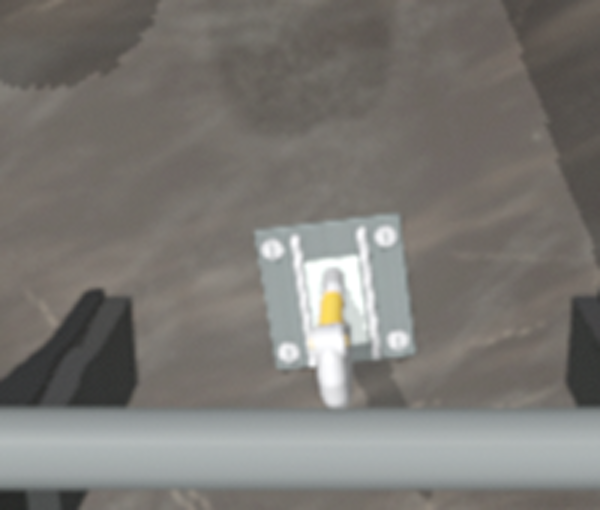

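```bash
python3 - <<'E'
from h import *
import pickle
c=pickle.load(open("w1.pkl","rb")); 
f=lambda p:at_z(c,np.array(p)/3+[167,145],.003)[:2]
TL,TR,BR,BL=map(f,[(256,231),(400,214),(414,354),(277,369)])
print(TL,TR,BR,BL)
n=np.linalg.norm; print(n(TL-TR),n(BL-BR),n(TL-BL),n(TR-BR))
h=lambda d:np.degrees(np.arctan2(d[1],d[0]))
print(h(BL-TL),h(BR-TR),h(TL-TR)-90,h(BL-BR)-90)
# precise: refine with minAreaRect on thresholded plate? print centre
ctr=(TL+TR+BR+BL)/4; print("ctr",ctr)
t=pickle.load(open("s1.pkl","rb"))
K=viewer.capture("top")
top=cv2.imread("pics/top0.png")
g=lambda p:at_z(K,np.array(p)/2.66+[140,130],.003)[:2]
P=[g(p) for p in [(403,206),(450,222),(432,277),(380,260)]]; print(P,np.mean(P,0), h(P[0]-P[3]),h(P[1]-P[2]))
print(row([0.4705,0.257,0.12],down(153.8)))
E
```

```text
[0.59428738 0.00334185] [0.61523941 0.06323145] [0.67879934 0.04005909] [ 0.65772163 -0.01962014]
0.06344881505808234 0.06329202936809003 0.06746226538333579 0.06765221721355706
-19.89929534129841 -20.03059286124662 -199.2820931292827 -199.45236674507947
ctr [0.63651194 0.02175306]
[array([0.67593536, 0.03482117]), array([ 0.65790258, -0.01758589]), array([0.59625988, 0.00257305]), array([0.61518457, 0.06028705])] [0.6363206  0.02002384] -22.742745203906892 -18.10924378957461
row [0.5989 0.4421 0.339 ] [-0.0001  0.0005 -0.0017] rows 6.0
None
```

```bash
python3 - <<'E'
from h import *
row([0.476,0.253,0.15],down(153.8))
E
```

```text
row [0.5764 0.4383 0.239 ] [-0.0001  0.0005 -0.0017] rows 6.0
```

>>> move_arm --pt "0.576 0.438 0.239 0 0 -0.002 1" --pt "0.576 0.438 0.239 0 0 -0.002 1" --pt "0.576 0.438 0.239 0 0 -0.002 1" --pt "0.576 0.438 0.239 0 0 -0.002 1" --pt "0.576 0.438 0.239 0 0 -0.002 1" --pt "0.576 0.438 0.239 0 0 -0.002 1" --pt "0.576 0.438 0.239 0 0 -0.002 1"

```text
time_s: 3.77
position: [0.4727, 0.2556, 0.1493]
tcp_rot: [[-0.899, 0.437, -0.002], [0.437, 0.899, -0.0], [0.002, -0.001, -1.0]]
force: [-0.3, -1.3, -0.8]
opening: 1.001
grasp_force: 0.0
```

```bash
python3 - <<'E'
from h import *
import pickle
c=viewer.capture("wrist"); pickle.dump(c,open("w2.pkl","wb"))
print(proj(c,[[.532,.226,.012],[.476,.253,.012],[.40,.29,.012]]))
print(nets.find_in("wrist","spatula_grip"),nets.find_in("wrist","eye"))
cv2.imwrite("pics/w2.png",c["image"])
E
```

```text
[[283.00096805 261.29341929]
 [282.79670825 205.74759488]
 [282.82365809 118.86357507]]
[{'location': [285.9, 150.5], 'conf': 0.73}] [{'location': [285.3, 157.6], 'conf': 0.74}]
```

View pics/w2.png

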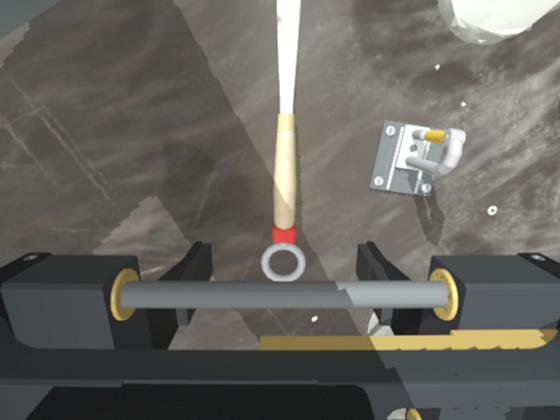

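```bash
python3 - <<'E'
from h import *
import pickle
c=pickle.load(open("w2.pkl","rb"))
im=c["image"].astype(int); hsv=cv2.cvtColor(c["image"],cv2.COLOR_BGR2HSV)
m=((hsv[...,0]<8)|(hsv[...,0]>172))&(hsv[...,1]>180); m[:, :250]=0;m[:,320:]=0; ys,xs=np.nonzero(m[215:250]); print("red",xs.mean(),ys.mean()+215,xs.min(),xs.max(),ys.min()+215,ys.max()+215)
g=c["image"].min(2); m=(g>110)&(hsv[...,1]<60)
for r in (20,60,100): 
    x=np.nonzero(m[r,250:320])[0]+250; print(r,x.min(),x.max())
m=(hsv[...,1]>60)&(hsv[...,0]>10)&(hsv[...,0]<28)&(hsv[...,2]>150)
for r in (120,150,180,210,225): 
    x=np.nonzero(m[r,260:310])[0]+260; print(r,x.min(),x.max())
A=at_z(c,(283.3,262),.012);B=at_z(c,(286,113.5),.012);F=at_z(c,(284.3,235.5),.012)
d=A-B; print(A,B,F,np.linalg.norm(d),np.linalg.norm(A-F),np.degrees(np.arctan2(d[1],d[0])))
E
```

```text
<stdin>:5: RuntimeWarning: Mean of empty slice.
  ret = ret.dtype.type(ret / rcount)
Traceback (most recent call last):
ValueError: zero-size array to reduction operation minimum which has no identity
```

```bash
python3 - <<'E'
from h import *
import pickle
c=pickle.load(open("w2.pkl","rb"))
hsv=cv2.cvtColor(c["image"],cv2.COLOR_BGR2HSV); print(hsv[235,284],hsv[150,286],hsv[60,288])
for r in (60,100,120,150,180,210,224,235,262): 
    v=hsv[r,255:315,2].astype(int); x=np.nonzero(v>(v.max()+np.median(v[:10]))/2)[0]+255; print(r,x.min(),x.max(),(x.min()+x.max())/2)
A=at_z(c,(283.3,262),.012);B=at_z(c,(286,113.5),.012);F=at_z(c,(284.3,235.5),.012)
d=A-B; print(A,B,F,np.linalg.norm(d),np.linalg.norm(A-F),np.degrees(np.arctan2(d[1],d[0])))
v=hsv[230:300,283,2];print(v.tolist())
E
```

```text
[  2 174 220] [ 30  38 255] [  0   0 255]
60 278 296 287.0
100 280 292 286.0
120 278 292 285.0
150 276 293 284.5
180 274 294 284.0
210 274 294 284.0
224 275 292 283.5
235 272 295 283.5
262 261 304 282.5
[0.53289526 0.22592278 0.012     ] [0.39698219 0.29475606 0.012     ] [0.5058192  0.24024319 0.012     ] 0.15234953548911787 0.030629832964052733 -26.85997044739559
[210, 217, 220, 221, 220, 219, 220, 221, 221, 222, 222, 217, 207, 197, 196, 199, 198, 197, 188, 154, 106, 89, 91, 91, 91, 92, 92, 93, 94, 95, 96, 96, 95, 93, 91, 90, 91, 91, 89, 89, 88, 88, 89, 88, 92, 115, 147, 165, 183, 195, 184, 126, 84, 84, 91, 94, 97, 99, 102, 104, 105, 109, 113, 116, 118, 121, 122, 123, 124, 126]
```

```bash
python3 - <<'E'
from h import *
row([0.4772,0.2534,0.05],down(153.3));row([0.4772,0.2534,0.0138],down(153.3))
print(bot.read_state()["force"])
E
```

```text
row [-0.0005  0.0012  0.336 ] [0.0004 0.0008 0.0035] rows 3.0
row [-2.000e-04  1.100e-03  4.567e-01] [0.0004 0.0008 0.0035] rows 4.0
[ 0.28621396 -0.62844085  0.09364474]
```

>>> move_arm --pt "0 0.001 0.336 0.0004 0.0008 0.0035 1" --pt "0 0.001 0.336 0.0004 0.0008 0.0035 1" --pt "0 0.001 0.336 0.0004 0.0008 0.0035 1" --pt "0 0.001 0.42 0.0004 0.0008 0.0035 1" --pt "0 0.001 0.445 0.0004 0.0008 0.0035 1" --pt "0 0.001 0.4567 0.0004 0.0008 0.0035 1" --pt "0 0.001 0.4567 0.0004 0.0008 0.0035 1" --pt "0 0.001 0.4567 0.0004 0.0008 0.0035 0.2" --pt "0 0.001 0.4567 0.0004 0.0008 0.0035 0" --pt "0 0.001 0.4567 0.0004 0.0008 0.0035 0"

```text
time_s: 4.75
position: [0.4757, 0.2549, 0.0143]
tcp_rot: [[-0.894, 0.447, -0.0], [0.447, 0.894, 0.001], [0.0, 0.001, -1.0]]
force: [0.6, -0.0, -0.0]
opening: 0.851
grasp_force: 0.0
```

>>> move_arm --pt "0 0 0 0 0 0 0" --pt "0 0 0 0 0 0 0" --pt "0 0 0 0 0 0 0" --pt "0 0 0 0 0 0 0" --pt "0 0 0 0 0 0 0"

```text
time_s: 5.17
position: [0.4746, 0.2548, 0.0129]
tcp_rot: [[-0.894, 0.447, -0.003], [0.447, 0.894, 0.0], [0.002, -0.001, -1.0]]
force: [-0.2, -0.3, 0.9]
opening: 0.481
grasp_force: 0.0
```

```bash
python3 - <<'E'
from h import *
s=bot.read_state(); print(s["time_s"],s["position"],s["force"],s["moment"],s["opening"],s["grasp_force"],np.round(s["tcp_rot"],4))
E
```

```text
5.1667 [0.47462799 0.2547915  0.01290586] [-0.21061124 -0.33207301  0.94444991] [ 0.04804668 -0.15333049 -0.07642223] 0.4811347032253983 0.0 [[-0.8944  0.4472 -0.0027]
 [ 0.4472  0.8944  0.    ]
 [ 0.0024 -0.0012 -1.    ]]
```

>>> move_arm --pt "0 0 0 0 0 0 0" --pt "0 0 0 0 0 0 0" --pt "0 0 0 0 0 0 0" --pt "0 0 0 0 0 0 0" --pt "0 0 0 0 0 0 0" --pt "0 0 0 0 0 0 0"

```text
time_s: 5.67
position: [0.4746, 0.2547, 0.0128]
tcp_rot: [[-0.894, 0.448, -0.003], [0.448, 0.894, 0.0], [0.003, -0.001, -1.0]]
force: [0.5, 0.3, -0.9]
opening: 0.238
grasp_force: 30.0
```

```bash
python3 - <<'E'
from h import *
s=bot.read_state(); print(s["time_s"],s["position"],s["force"],s["moment"],s["opening"],s["grasp_force"],np.round(s["tcp_rot"],4))
E
```

```text
5.6667 [0.47461254 0.25470825 0.01277484] [ 0.53550421  0.30713262 -0.8601357 ] [ 0.06051414 -0.16001767 -0.05653228] 0.23817119549812116 29.961336132846554 [[-0.8943  0.4475 -0.003 ]
 [ 0.4475  0.8943  0.    ]
 [ 0.0026 -0.0013 -1.    ]]
```

```bash
cat >> h.py <<'E'
O=np.array([0.613,0.0302]); H=-19.8
u=np.array([np.cos(np.radians(H)),np.sin(np.radians(H))])
E
python3 - <<'E'
from h import *
s=bot.read_state(); T0=np.array(s["tcp_rot"]); np.save("T0.npy",T0)
R=Ro.from_euler("z",6.8,degrees=True).as_matrix()@T0; np.save("Rins.npy",R)
p=s["position"].copy(); row(p+[0,0,.06],T0)
t=O-.115*u; row([t[0],t[1],.075],R)
E
```

```text
row [ 0.0005 -0.0003 -0.2   ] [0. 0. 0.] rows 2.0
row [-0.3662 -0.5084 -0.2077] [ 0.0001 -0.     -0.0378] rows 5.0
```

Gentle lift, then across at modest speed.

>>> move_arm --pt "0 0 -0.05 0 0 0 0" --pt "0 0 -0.12 0 0 0 0" --pt "0 0 -0.2077 0 0 0 0" --pt "-0.04 -0.06 -0.2077 0 0 -0.005 0" --pt "-0.11 -0.15 -0.2077 0 0 -0.01 0" --pt "-0.18 -0.25 -0.2077 0 0 -0.02 0" --pt "-0.25 -0.35 -0.2077 0 0 -0.03 0" --pt "-0.32 -0.44 -0.2077 0 0 -0.035 0" --pt "-0.366 -0.508 -0.2077 0 0 -0.0378 0" --pt "-0.366 -0.508 -0.2077 0 0 -0.0378 0"

```text
time_s: 6.5
position: [0.5065, 0.065, 0.0751]
tcp_rot: [[-0.94, 0.343, -0.001], [0.343, 0.94, -0.001], [0.0, -0.002, -1.0]]
force: [0.6, 0.3, -0.6]
opening: 0.241
grasp_force: 30.0
```

```bash
python3 - <<'E'
from h import *
import pickle
c=viewer.capture("scene"); pickle.dump(c,open("s2.pkl","wb"));w=viewer.capture("wrist"); pickle.dump(w,open("w3.pkl","wb"))
s=bot.read_state(); print(s["time_s"],s["position"],s["force"],s["moment"],s["grasp_force"],np.round(s["tcp_rot"],4))
R=np.load("Rins.npy"); t=O-.115*u; row([t[0],t[1],.0343],R)
p=s["position"]; x=np.append(u,0)
print(proj(c,[p+x*.065+[0,0,-.001],p-x*.07,[*O,0.0335]]))
a=cv2.resize(c["image"][170:300,210:370],None,fx=5,fy=4.6,interpolation=cv2.INTER_CUBIC); cv2.imwrite("pics/s2.png",a)
E
```

```text
6.6 [0.50476748 0.06840045 0.07491158] [ 0.68969741 -0.06023603 -0.61688958] [ 0.04413218 -0.11600799 -0.05654283] 29.957880677411595 [[-9.401e-01  3.410e-01 -3.400e-03]
 [ 3.410e-01  9.401e-01  3.000e-04]
 [ 3.300e-03 -9.000e-04 -1.000e+00]]
row [0.0003 0.0025 0.1354] [ 0.0001 -0.0002 -0.0009] rows 1.0
[[287.07720721 221.05181832]
 [317.4786549  246.2464532 ]
 [276.99225109 226.52785924]]
```

View pics/s2.png

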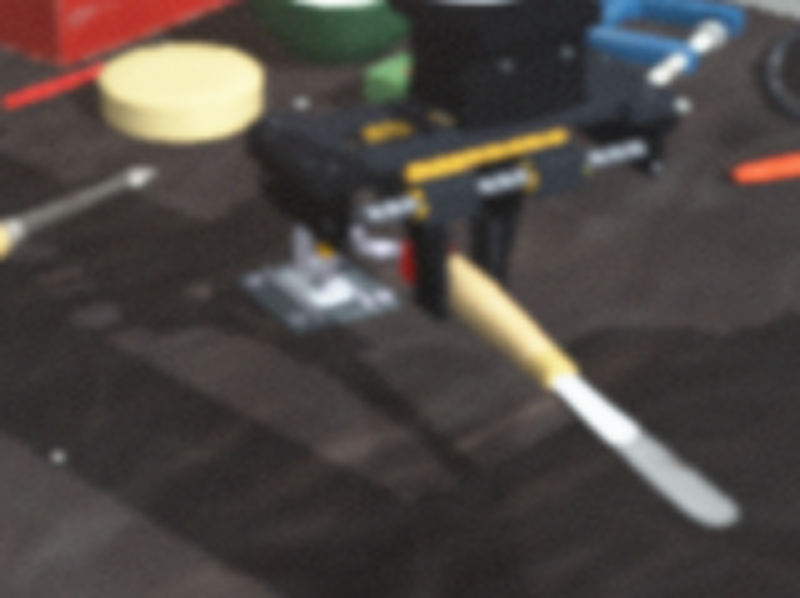

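```bash
python3 - <<'E'
from h import *
import pickle
c=pickle.load(open("s2.pkl","rb")); w=pickle.load(open("w3.pkl","rb"))
s=bot.read_state(); p=s["position"]; x=np.append(u,0)
P=[p-x*d+[0,0,-.0008] for d in(-.065,.072,.09,.209)]
print(((proj(c,P)-[210,170])*[5,4.6]).round(0)); print(proj(w,P).round(1))
a=w["image"][0:300,180:400]; cv2.imwrite("pics/w3.png",cv2.resize(a,None,fx=2,fy=2))
E
```

```text
[[385. 235.]
 [540. 354.]
 [562. 372.]
 [729. 500.]]
[[ 285.7  355.2]
 [ 285.2  132.2]
 [ 285.2   94. ]
 [ 284.4 -233. ]]
```

View pics/w3.png

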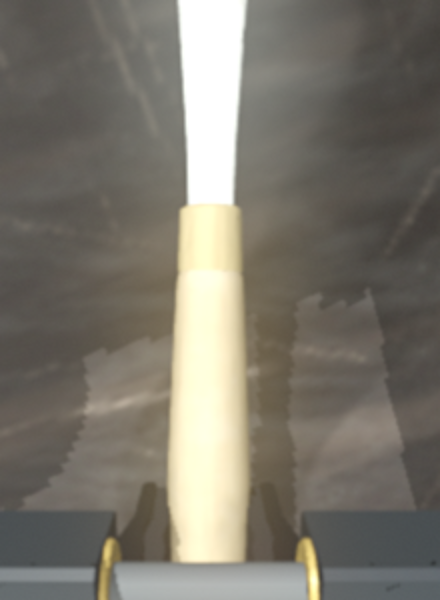

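```bash
python3 - <<'E'
from h import *
import pickle
a=pickle.load(open("s1.pkl","rb")); c=pickle.load(open("s2.pkl","rb"))
s=bot.read_state(); p=s["position"]
h=np.radians(-26.6); x1=np.array([np.cos(h),np.sin(h),0]); g1=np.array([.4746,.2547,.012])
x=np.append(u,0); D=(-.065,.09,.209)
P1=proj(a,[g1-x1*d for d in D]);P2=proj(c,[p-x*d-[0,0,.0008] for d in D]); print(P1.round(1),P2.round(1))
def tile(im,q,k=8,r=17):
    q=np.round(q).astype(int); t=im["image"][q[1]-r:q[1]+r,q[0]-r:q[0]+r]; t=cv2.resize(t,None,fx=k,fy=k,interpolation=cv2.INTER_CUBIC); cv2.drawMarker(t,(r*k+k//2,r*k+k//2),(0,255,0)); return t
print([np.round(q).astype(int) for q in (*P1,*P2)])
cv2.imwrite("pics/cmp.png",np.vstack([np.hstack([tile(i,q) for q in P]) for i,P in((a,P1),(c,P2))]))
E
```

```text
[[246.9 279.5]
 [272.9 323.3]
 [298.3 366. ]] [[287.1 221. ]
 [322.5 250.8]
 [355.8 278.8]]
[array([247, 279]), array([273, 323]), array([298, 366]), array([287, 221]), array([322, 251]), array([356, 279])]
```

View pics/cmp.png

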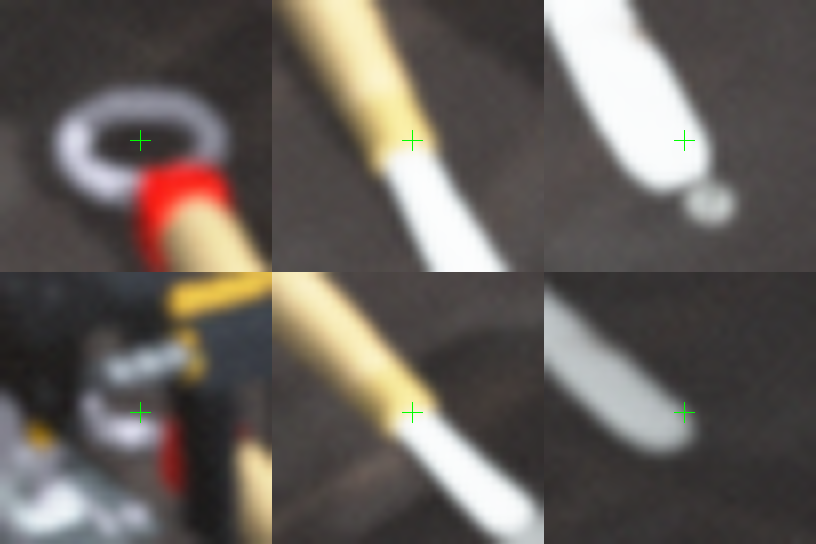

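>>> move_arm --pt "0 0.0025 0.06 0.0001 -0.0002 -0.0009 0" --pt "0 0.0025 0.11 0.0001 -0.0002 -0.0009 0" --pt "0 0.0025 0.1354 0.0001 -0.0002 -0.0009 0" --pt "0 0.0025 0.1354 0.0001 -0.0002 -0.0009 0" --pt "0 0.0025 0.1354 0.0001 -0.0002 -0.0009 0"

```text
time_s: 7.02
position: [0.5044, 0.071, 0.0341]
tcp_rot: [[-0.942, 0.334, -0.004], [0.334, 0.942, -0.0], [0.003, -0.002, -1.0]]
force: [-0.2, -0.6, -1.4]
opening: 0.238
grasp_force: 30.0
```

```bash
cat >> h.py <<'E'
def stat():
    s=bot.read_state(); d=s["position"][:2]-O; print("t",round(s["time_s"],2),"bar x %.2f y %.2f tcp z %.2f mm"%(1e3*(d@u+.085),1e3*(u[0]*d[1]-u[1]*d[0]),1e3*s["position"][2]),"F along %.2f lat %.2f z %.2f"%(s["force"][:2]@u,u[0]*s["force"][1]-u[1]*s["force"][0],s["force"][2]),"M",s["moment"].round(3),"rot z err",Ro.from_matrix(np.load("Rins.npy").T@s["tcp_rot"]).as_rotvec(degrees=True).round(2),"grip",s["opening"].round(3),s["grasp_force"].round(1))
def goto(bx,z=.0343):
    t=O+(bx-.085)*u; row([t[0],t[1],z],np.load("Rins.npy"))
E
python3 -c "
from h import *
stat();goto(-.015)"
```

```text
Traceback (most recent call last):
  File "h.py", line 22, in stat
    s=bot.read_state(); d=s["position"][:2]-O; print("t",round(s["time_s"],2),"bar x %.2f y %.2f tcp z %.2f mm"%(1e3*(d@u+.085),1e3*(u[0]*d[1]-u[1]*d[0]),1e3*s["position"][2]),"F along %.2f lat %.2f z %.2f"%(s["force"][:2]@u,u[0]*s["force"][1]-u[1]*s["force"][0],s["force"][2]),"M",s["moment"].round(3),"rot z err",Ro.from_matrix(np.load("Rins.npy").T@s["tcp_rot"]).as_rotvec(degrees=True).round(2),"grip",s["opening"].round(3),s["grasp_force"].round(1))
                                                                                                                                                                                                                                                                                                                                                                                                                      ^^^^^^^^^^^^^^^^^^
AttributeError: 'float' object has no attribute 'round'
```

```bash
sed -i 's/s\["opening"\].round(3),s\["grasp_force"\].round(1)/round(s["opening"],3),round(s["grasp_force"],1)/' h.py
python3 -c "
from h import *
stat();goto(-.015);goto(-.030)"
```

```text
t 7.02 bar x -31.04 y 1.56 tcp z 34.14 mm F along 0.06 lat -0.64 z -1.39 M [ 0.088 -0.253  0.051] rot z err [ 0.02  0.05 -0.26] grip 0.238 30.0
row [-0.0534 -0.0055 -0.0007] [-0.0001 -0.0003  0.0014] rows 1.0
row [-0.0034 -0.0052 -0.0005] [-0.0001 -0.0003  0.0014] rows 1.0
```

>>> move_arm --pt "0 0 0 0 0 0 0" --pt "0 0 0 0 0 0 0" --pt "0 0 0 0 0 0 0" --pt "0 0 0 0 0 0 0"

```text
time_s: 7.35
position: [0.5054, 0.07, 0.035]
tcp_rot: [[-0.942, 0.336, -0.001], [0.336, 0.942, -0.001], [0.001, -0.001, -1.0]]
force: [0.1, -0.0, -0.7]
opening: 0.241
grasp_force: 30.0
```

```bash
python3 -c "
from h import *
stat();goto(-.015)"
```

```text
t 7.35 bar x -29.76 y 1.01 tcp z 35.01 mm F along 0.09 lat -0.00 z -0.71 M [ 0.03  -0.234 -0.035] rot z err [-0.02 -0.1  -0.18] grip 0.241 30.0
row [-0.0492 -0.0035  0.0023] [0.0001 0.0006 0.001 ] rows 1.0
```

```bash
python3 -c "
from h import *
for i in range(6): viewer.capture('wrist'); stat()"
```

```text
t 7.4 bar x -29.83 y 0.93 tcp z 34.93 mm F along -0.45 lat 0.11 z -0.71 M [ 0.02  -0.199  0.022] rot z err [-0.02 -0.09 -0.17] grip 0.233 30.0
t 7.45 bar x -29.91 y 0.89 tcp z 34.81 mm F along 0.19 lat 0.14 z -1.49 M [ 0.069 -0.122 -0.042] rot z err [-0.01 -0.07 -0.17] grip 0.238 30.0
t 7.5 bar x -29.92 y 0.84 tcp z 34.74 mm F along -0.20 lat -0.18 z -1.70 M [ 0.092 -0.121  0.003] rot z err [-0.01 -0.07 -0.17] grip 0.237 30.0
t 7.55 bar x -30.00 y 0.80 tcp z 34.65 mm F along -0.25 lat -0.38 z -0.87 M [ 0.113 -0.151 -0.064] rot z err [-0.01 -0.05 -0.16] grip 0.233 30.0
t 7.6 bar x -30.00 y 0.81 tcp z 34.60 mm F along -0.72 lat 0.35 z -1.48 M [ 0.079 -0.128 -0.023] rot z err [-0.01 -0.05 -0.17] grip 0.239 30.0
t 7.65 bar x -30.02 y 0.80 tcp z 34.54 mm F along -0.56 lat 0.85 z -1.60 M [ 0.031 -0.118  0.066] rot z err [-0.01 -0.05 -0.16] grip 0.237 30.0
```

>>> move_arm --pt "-0.017 -0.001 0 0 0 0.0005 0" --pt "-0.034 -0.002 0 0 0 0.001 0" --pt "-0.05 -0.003 0 0 0 0.001 0" --pt "-0.05 -0.003 0 0 0 0.001 0" --pt "-0.05 -0.003 0 0 0 0.001 0" --pt "-0.05 -0.003 0 0 0 0.001 0" --pt "-0.05 -0.003 0 0 0 0.001 0" --pt "-0.05 -0.003 0 0 0 0.001 0"

```text
time_s: 8.32
position: [0.5185, 0.0642, 0.0344]
tcp_rot: [[-0.941, 0.338, -0.003], [0.338, 0.941, -0.0], [0.003, -0.001, -1.0]]
force: [-0.3, -1.1, -0.6]
opening: 0.234
grasp_force: 30.0
```

```bash
python3 -c "
from h import *
for i in range(2): viewer.capture('wrist'); stat()
goto(-.012)"
```

```text
t 8.37 bar x -15.41 y -0.01 tcp z 34.40 mm F along 1.09 lat 0.21 z -1.64 M [ 0.04  -0.107 -0.001] rot z err [ 0.   -0.01  0.  ] grip 0.237 30.0
t 8.42 bar x -15.36 y 0.01 tcp z 34.40 mm F along -1.15 lat -0.05 z -1.61 M [ 0.111 -0.19   0.014] rot z err [ 0.   -0.02 -0.  ] grip 0.238 30.0
row [-0.0112 -0.      0.0003] [-0.      0.0001  0.    ] rows 1.0
```

>>> move_arm --pt "-0.004 0 0 0 0 0 0" --pt "-0.008 0 0 0 0 0 0" --pt "-0.011 0 0 0 0 0 0" --pt "-0.011 0 0 0 0 0 0" --pt "-0.011 0 0 0 0 0 0" --pt "-0.011 0 0 0 0 0 0"

```text
time_s: 8.92
position: [0.5219, 0.063, 0.0344]
tcp_rot: [[-0.941, 0.339, -0.002], [0.339, 0.941, -0.001], [0.002, -0.001, -1.0]]
force: [-0.6, 0.0, -2.4]
opening: 0.239
grasp_force: 30.0
```

```bash
python3 -c "
from h import *
for i in range(2): viewer.capture('wrist'); stat()"
```

```text
t 8.97 bar x -11.84 y -0.00 tcp z 34.42 mm F along 0.25 lat 0.69 z -1.38 M [ 0.114 -0.094  0.032] rot z err [-0.   -0.03  0.01] grip 0.24 30.0
t 9.02 bar x -11.89 y -0.02 tcp z 34.40 mm F along -0.68 lat -0.78 z -0.98 M [ 0.08  -0.153  0.047] rot z err [-0.   -0.03  0.01] grip 0.239 30.0
```

>>> move_arm --pt "-0.003 0 0 0 0 0 0" --pt "-0.006 0 0 0 0 0 0" --pt "-0.007 0 0 0 0 0 0" --pt "-0.007 0 0 0 0 0 0" --pt "-0.007 0 0 0 0 0 0"

```text
time_s: 9.43
position: [0.5239, 0.0623, 0.0344]
tcp_rot: [[-0.941, 0.339, -0.002], [0.339, 0.941, -0.001], [0.002, -0.001, -1.0]]
force: [0.4, -0.2, -0.6]
opening: 0.236
grasp_force: 30.0
```

```bash
python3 -c "
from h import *
for i in range(2): viewer.capture('wrist'); stat()"
```

```text
t 9.48 bar x -9.71 y -0.03 tcp z 34.42 mm F along 0.85 lat -0.80 z -0.24 M [ 0.065 -0.11  -0.022] rot z err [-0.   -0.03  0.01] grip 0.238 30.0
t 9.53 bar x -9.77 y -0.03 tcp z 34.39 mm F along 0.59 lat -0.30 z -1.02 M [ 0.073 -0.164 -0.028] rot z err [-0.   -0.03  0.01] grip 0.238 30.0
```

>>> move_arm --pt "-0.003 0 0 0 0 0 0" --pt "-0.006 0 0 0 0 0 0" --pt "-0.007 0 0 0 0 0 0" --pt "-0.007 0 0 0 0 0 0" --pt "-0.007 0 0 0 0 0 0"

```text
time_s: 9.95
position: [0.5259, 0.0616, 0.0344]
tcp_rot: [[-0.941, 0.339, -0.002], [0.339, 0.941, -0.0], [0.002, -0.001, -1.0]]
force: [-0.4, -0.7, -2.2]
opening: 0.241
grasp_force: 30.0
```

```bash
python3 -c "
from h import *
for i in range(2): viewer.capture('wrist'); stat()"
```

```text
t 10.0 bar x -7.63 y -0.01 tcp z 34.38 mm F along 0.32 lat 0.36 z -1.18 M [ 0.047 -0.121 -0.005] rot z err [-0.   -0.03  0.01] grip 0.238 30.0
t 10.05 bar x -7.64 y -0.01 tcp z 34.40 mm F along 0.90 lat 0.02 z -0.88 M [ 0.049 -0.148 -0.019] rot z err [-0.   -0.03  0.  ] grip 0.234 30.0
```

>>> move_arm --pt "-0.003 0 0 0 0 0 0" --pt "-0.006 0 0 0 0 0 0" --pt "-0.007 0 0 0 0 0 0" --pt "-0.007 0 0 0 0 0 0" --pt "-0.007 0 0 0 0 0 0"

```text
time_s: 10.47
position: [0.5279, 0.0608, 0.0344]
tcp_rot: [[-0.941, 0.339, -0.002], [0.339, 0.941, -0.001], [0.002, -0.001, -1.0]]
force: [-0.4, 0.6, -1.8]
opening: 0.235
grasp_force: 30.0
```

```bash
python3 -c "
from h import *
for i in range(2): viewer.capture('wrist'); stat()"
```

```text
t 10.52 bar x -5.56 y -0.01 tcp z 34.39 mm F along -0.84 lat -0.20 z -1.37 M [ 0.065 -0.163 -0.001] rot z err [-0.   -0.03  0.01] grip 0.243 30.0
t 10.57 bar x -5.54 y -0.01 tcp z 34.38 mm F along -0.25 lat 0.38 z -1.47 M [ 0.057 -0.17  -0.009] rot z err [-0.   -0.03  0.01] grip 0.237 30.0
```

>>> move_arm --pt "-0.003 0 0 0 0 0 0" --pt "-0.006 0 0 0 0 0 0" --pt "-0.007 0 0 0 0 0 0" --pt "-0.007 0 0 0 0 0 0" --pt "-0.007 0 0 0 0 0 0"

```text
time_s: 10.98
position: [0.5299, 0.0601, 0.0344]
tcp_rot: [[-0.941, 0.339, -0.002], [0.339, 0.941, -0.001], [0.002, -0.001, -1.0]]
force: [0.4, 0.8, -1.7]
opening: 0.238
grasp_force: 30.0
```

```bash
python3 -c "
from h import *
for i in range(2): viewer.capture('wrist'); stat()"
```

```text
t 11.03 bar x -3.42 y -0.02 tcp z 34.38 mm F along 0.38 lat 1.09 z -1.58 M [ 0.089 -0.112 -0.014] rot z err [-0.   -0.03  0.01] grip 0.236 30.0
t 11.08 bar x -3.45 y -0.01 tcp z 34.38 mm F along 0.36 lat 0.11 z -1.75 M [ 0.06  -0.187  0.004] rot z err [-0.   -0.03  0.01] grip 0.237 30.0
```

>>> move_arm --pt "-0.003 0 0 0 0 0 0" --pt "-0.006 0 0 0 0 0 0" --pt "-0.007 0 0 0 0 0 0" --pt "-0.007 0 0 0 0 0 0" --pt "-0.007 0 0 0 0 0 0"

```text
time_s: 11.5
position: [0.5318, 0.0594, 0.0344]
tcp_rot: [[-0.941, 0.339, -0.002], [0.339, 0.941, -0.001], [0.002, -0.001, -1.0]]
force: [-0.2, 0.0, -1.6]
opening: 0.241
grasp_force: 30.0
```

```bash
python3 -c "
from h import *
for i in range(2): viewer.capture('wrist'); stat()"
```

```text
t 11.55 bar x -1.34 y -0.01 tcp z 34.37 mm F along 0.05 lat -0.62 z -1.22 M [ 0.086 -0.279 -0.013] rot z err [-0.   -0.03  0.01] grip 0.237 30.0
t 11.6 bar x -1.37 y -0.02 tcp z 34.36 mm F along -0.33 lat 0.32 z -1.27 M [ 0.092 -0.141 -0.001] rot z err [ 0.   -0.03  0.  ] grip 0.237 30.0
```

>>> move_arm --pt "-0.003 0 0 0 0 0 0" --pt "-0.006 0 0 0 0 0 0" --pt "-0.007 0 0 0 0 0 0" --pt "-0.007 0 0 0 0 0 0" --pt "-0.007 0 0 0 0 0 0"

```text
time_s: 12.02
position: [0.5338, 0.0587, 0.0344]
tcp_rot: [[-0.941, 0.339, -0.002], [0.339, 0.941, -0.001], [0.002, -0.001, -1.0]]
force: [0.1, 0.3, -1.5]
opening: 0.242
grasp_force: 30.0
```

```bash
python3 -c "
from h import *
for i in range(2): viewer.capture('wrist'); stat()"
```

```text
t 12.07 bar x 0.77 y -0.00 tcp z 34.36 mm F along -0.12 lat 0.27 z -0.52 M [ 0.063 -0.166 -0.011] rot z err [-0.   -0.03  0.01] grip 0.241 30.0
t 12.12 bar x 0.73 y -0.01 tcp z 34.37 mm F along -0.30 lat -0.14 z -1.07 M [ 0.01  -0.16   0.031] rot z err [-0.   -0.03  0.01] grip 0.238 30.0
```

>>> move_arm --pt "-0.003 0 0 0 0 0 0" --pt "-0.006 0 0 0 0 0 0" --pt "-0.007 0 0 0 0 0 0" --pt "-0.007 0 0 0 0 0 0" --pt "-0.007 0 0 0 0 0 0"

```text
time_s: 12.53
position: [0.5358, 0.058, 0.0344]
tcp_rot: [[-0.941, 0.339, -0.002], [0.339, 0.941, -0.001], [0.002, -0.001, -1.0]]
force: [-0.1, 0.3, -0.6]
opening: 0.238
grasp_force: 30.0
```

```bash
python3 -c "
from h import *
for i in range(2): viewer.capture('wrist'); stat()"
```

```text
t 12.58 bar x 2.88 y -0.01 tcp z 34.38 mm F along 0.93 lat 0.47 z -1.66 M [ 0.08  -0.219 -0.024] rot z err [-0.   -0.03  0.01] grip 0.234 30.0
t 12.63 bar x 2.85 y -0.00 tcp z 34.38 mm F along -0.78 lat 0.42 z -1.29 M [ 0.057 -0.17  -0.003] rot z err [-0.   -0.03  0.  ] grip 0.237 30.0
```

>>> move_arm --pt "-0.003 0 0 0 0 0 0" --pt "-0.006 0 0 0 0 0 0" --pt "-0.007 0 0 0 0 0 0" --pt "-0.007 0 0 0 0 0 0" --pt "-0.007 0 0 0 0 0 0"

```text
time_s: 13.05
position: [0.5378, 0.0573, 0.0344]
tcp_rot: [[-0.941, 0.339, -0.002], [0.339, 0.941, -0.001], [0.002, -0.001, -1.0]]
force: [-0.0, -0.1, -1.2]
opening: 0.239
grasp_force: 30.0
```

```bash
python3 -c "
from h import *
for i in range(3): viewer.capture('wrist'); stat()"
```

```text
t 13.1 bar x 4.98 y -0.01 tcp z 34.37 mm F along 0.29 lat 0.11 z -1.25 M [ 0.073 -0.188 -0.074] rot z err [-0.   -0.03  0.01] grip 0.241 30.0
t 13.15 bar x 4.96 y -0.03 tcp z 34.37 mm F along 0.20 lat 0.25 z -1.23 M [ 0.044 -0.096 -0.006] rot z err [-0.   -0.03  0.01] grip 0.238 30.0
t 13.2 bar x 4.96 y -0.03 tcp z 34.38 mm F along -0.83 lat -0.42 z -0.42 M [ 0.069 -0.188  0.023] rot z err [-0.   -0.03  0.01] grip 0.237 30.0
```

```bash
python3 - <<'E'
from h import *
import pickle
c=pickle.load(open("w1.pkl","rb"))
for p,z in (((332,268),.0285),((331,290),.0295),((332,310),.05),((328,340),.084),((335,400),.084)):
    q=at_z(c,np.array(p)/3+[167,145],z)[:2]-O; print(p,(q@u*1e3).round(1),((u[0]*q[1]-u[1]*q[0])*1e3).round(1))
E
```

```text
(332, 268) 2.7 1.1
(331, 290) 12.0 -0.4
(332, 310) 11.9 0.4
(328, 340) 8.3 0.1
(335, 400) 32.3 -0.3
```

>>> move_arm --pt "-0.002 0 0 0 0 0 0" --pt "-0.004 0 0 0 0 0 0" --pt "-0.005 0 0 0 0 0 0" --pt "-0.005 0 0 0 0 0 0" --pt "-0.005 0 0 0 0 0 0"

```text
time_s: 13.62
position: [0.5385, 0.0569, 0.0342]
tcp_rot: [[-0.941, 0.339, -0.004], [0.339, 0.941, -0.0], [0.003, -0.002, -1.0]]
force: [-1.8, 1.1, -1.8]
opening: 0.235
grasp_force: 29.9
```

```bash
python3 -c "
from h import *
for i in range(3): viewer.capture('wrist'); stat()"
```

```text
t 13.67 bar x 5.80 y -0.10 tcp z 34.22 mm F along -2.78 lat -1.06 z -1.04 M [0.21  0.131 0.02 ] rot z err [0.01 0.05 0.01] grip 0.237 29.9
t 13.72 bar x 5.80 y -0.09 tcp z 34.24 mm F along -2.99 lat 0.18 z -1.94 M [0.191 0.133 0.001] rot z err [0.01 0.04 0.01] grip 0.239 29.9
t 13.77 bar x 5.82 y -0.08 tcp z 34.23 mm F along -1.51 lat 0.10 z -1.04 M [ 0.206  0.143 -0.023] rot z err [0.01 0.04 0.01] grip 0.237 29.9
```

>>> move_arm --pt "-0.001 0 0 0 0 0 0" --pt "-0.002 0 0 0 0 0 0" --pt "-0.003 0 0 0 0 0 0" --pt "-0.003 0 0 0 0 0 0"

```text
time_s: 14.1
position: [0.5396, 0.0565, 0.0343]
tcp_rot: [[-0.941, 0.339, -0.003], [0.339, 0.941, -0.0], [0.003, -0.001, -1.0]]
force: [-3.2, 0.9, -1.3]
opening: 0.238
grasp_force: 29.9
```

```bash
python3 -c "
from h import *
for i in range(3): viewer.capture('wrist'); stat()"
```

```text
t 14.15 bar x 7.05 y -0.06 tcp z 34.26 mm F along -1.99 lat 0.15 z -1.34 M [0.22  0.269 0.017] rot z err [0.01 0.01 0.01] grip 0.239 29.9
t 14.2 bar x 7.12 y -0.04 tcp z 34.29 mm F along -2.86 lat 0.32 z -0.12 M [0.243 0.337 0.008] rot z err [0.01 0.   0.  ] grip 0.238 29.9
t 14.25 bar x 7.13 y -0.05 tcp z 34.31 mm F along -3.11 lat 0.78 z -1.09 M [ 0.25   0.312 -0.011] rot z err [ 0.   -0.    0.01] grip 0.241 29.9
```

>>> move_arm --pt "-0.003 0 0 0 0 0 0" --pt "-0.006 0 0 0 0 0 0" --pt "-0.009 0 0 0 0 0 0" --pt "-0.012 0 0 0 0 0 0" --pt "-0.015 0 0 0 0 0 0" --pt "-0.015 0 0 0 0 0 0"

```text
time_s: 14.75
position: [0.5444, 0.0549, 0.0343]
tcp_rot: [[-0.941, 0.339, -0.002], [0.339, 0.941, -0.001], [0.002, -0.001, -1.0]]
force: [-2.6, 1.9, -1.5]
opening: 0.235
grasp_force: 29.9
```

```bash
python3 -c "
from h import *
for i in range(2): viewer.capture('wrist'); stat()"
```

```text
t 14.8 bar x 12.01 y -0.03 tcp z 34.33 mm F along -2.98 lat -0.63 z -1.09 M [0.2   0.373 0.01 ] rot z err [-0.   -0.04  0.01] grip 0.239 29.9
t 14.85 bar x 11.98 y -0.01 tcp z 34.35 mm F along -2.48 lat -0.33 z -2.43 M [0.302 0.335 0.022] rot z err [-0.   -0.04  0.01] grip 0.24 29.9
```

>>> move_arm --pt "-0.003 0 0 0 0 0 0" --pt "-0.006 0 0 0 0 0 0" --pt "-0.009 0 0 0 0 0 0" --pt "-0.012 0 0 0 0 0 0" --pt "-0.015 0 0 0 0 0 0" --pt "-0.015 0 0 0 0 0 0"

```text
time_s: 15.35
position: [0.5486, 0.0534, 0.0343]
tcp_rot: [[-0.941, 0.339, -0.002], [0.339, 0.941, -0.001], [0.002, -0.001, -1.0]]
force: [-3.4, 1.9, -1.4]
opening: 0.237
grasp_force: 29.9
```

```bash
python3 -c "
from h import *
for i in range(2): viewer.capture('wrist'); stat()"
```

```text
t 15.4 bar x 16.50 y 0.01 tcp z 34.36 mm F along -3.11 lat -0.13 z -0.06 M [0.302 0.48  0.02 ] rot z err [-0.   -0.04  0.01] grip 0.242 29.9
t 15.45 bar x 16.45 y 0.01 tcp z 34.35 mm F along -3.61 lat 0.40 z -1.66 M [ 0.318  0.397 -0.056] rot z err [-0.   -0.04  0.  ] grip 0.235 29.9
```

>>> move_arm --pt "-0.003 0 0 0 0 0 0" --pt "-0.006 0 0 0 0 0 0" --pt "-0.009 0 0 0 0 0 0" --pt "-0.012 0 0 0 0 0 0" --pt "-0.015 0 0 0 0 0 0" --pt "-0.015 0 0 0 0 0 0"

```text
time_s: 15.95
position: [0.5527, 0.0519, 0.0343]
tcp_rot: [[-0.941, 0.339, -0.002], [0.339, 0.941, -0.0], [0.002, -0.001, -1.0]]
force: [-3.7, 2.9, -0.9]
opening: 0.239
grasp_force: 29.9
```

```bash
python3 -c "
from h import *
for i in range(2): viewer.capture('wrist'); stat()"
```

```text
t 16.0 bar x 20.97 y 0.00 tcp z 34.33 mm F along -5.53 lat 0.37 z -1.33 M [0.344 0.524 0.001] rot z err [-0.   -0.04  0.01] grip 0.241 29.9
t 16.05 bar x 20.92 y 0.02 tcp z 34.35 mm F along -4.77 lat -0.22 z -0.46 M [0.325 0.455 0.   ] rot z err [-0.   -0.04  0.  ] grip 0.235 29.9
```

>>> move_arm --pt "-0.003 0 0 0 0 0 0" --pt "-0.006 0 0 0 0 0 0" --pt "-0.007 0 0 0 0 0 0" --pt "-0.007 0 0 0 0 0 0" --pt "-0.007 0 0 0 0 0 0"

```text
time_s: 16.47
position: [0.5548, 0.0512, 0.0343]
tcp_rot: [[-0.941, 0.339, -0.002], [0.339, 0.941, -0.001], [0.002, -0.001, -1.0]]
force: [-4.8, 1.1, -0.9]
opening: 0.234
grasp_force: 29.9
```

```bash
python3 -c "
from h import *
for i in range(2): viewer.capture('wrist'); stat()"
```

```text
t 16.52 bar x 23.07 y -0.01 tcp z 34.30 mm F along -3.37 lat -0.10 z -1.86 M [0.345 0.535 0.031] rot z err [-0.   -0.04  0.01] grip 0.239 29.9
t 16.57 bar x 23.07 y -0.01 tcp z 34.32 mm F along -4.82 lat -0.43 z -0.96 M [ 0.371  0.483 -0.024] rot z err [-0.   -0.04  0.01] grip 0.24 29.9
```

>>> move_arm --pt "-0.003 0 0 0 0 0 0" --pt "-0.006 0 0 0 0 0 0" --pt "-0.007 0 0 0 0 0 0" --pt "-0.007 0 0 0 0 0 0" --pt "-0.007 0 0 0 0 0 0"

```text
time_s: 16.98
position: [0.5568, 0.0503, 0.0342]
tcp_rot: [[-0.941, 0.339, -0.002], [0.339, 0.941, -0.001], [0.002, -0.001, -1.0]]
force: [-3.6, 1.1, -3.1]
opening: 0.234
grasp_force: 29.9
```

```bash
python3 -c "
from h import *
for i in range(2): viewer.capture('wrist'); stat()"
```

```text
t 17.03 bar x 25.24 y -0.13 tcp z 34.22 mm F along -3.65 lat -1.30 z -3.44 M [ 0.314  0.581 -0.063] rot z err [ 0.   -0.04  0.02] grip 0.237 29.9
t 17.08 bar x 25.17 y -0.13 tcp z 34.20 mm F along -3.30 lat -0.38 z -3.09 M [ 0.241  0.577 -0.023] rot z err [ 0.   -0.03  0.02] grip 0.245 29.9
```

>>> move_arm --pt "-0.002 0 0 0 0 0 0" --pt "-0.004 0 0 0 0 0 0" --pt "-0.005 0 0 0 0 0 0" --pt "-0.005 0 0 0 0 0 0" --pt "-0.005 0 0 0 0 0 0"

```text
time_s: 17.5
position: [0.5611, 0.0495, 0.0352]
tcp_rot: [[-0.941, 0.339, 0.004], [0.339, 0.941, -0.001], [-0.004, 0.0, -1.0]]
force: [0.5, -0.3, -0.3]
opening: 0.238
grasp_force: 30.0
```

```bash
python3 -c "
from h import *
for i in range(3): viewer.capture('wrist'); stat()"
```

```text
t 17.55 bar x 29.23 y 0.44 tcp z 35.17 mm F along 0.26 lat 0.01 z -0.25 M [ 0.086 -0.186 -0.005] rot z err [-0.07 -0.35  0.01] grip 0.236 30.0
t 17.6 bar x 28.76 y 0.35 tcp z 35.06 mm F along -0.65 lat -0.72 z -1.21 M [ 0.034 -0.164  0.008] rot z err [-0.06 -0.29  0.01] grip 0.243 30.0
t 17.65 bar x 28.30 y 0.28 tcp z 34.95 mm F along 0.23 lat -0.54 z -1.28 M [ 0.124 -0.145 -0.026] rot z err [-0.05 -0.24  0.01] grip 0.238 30.0
```

```bash
python3 -c "
from h import *
for i in range(4): viewer.capture('wrist')
stat();goto(.027,.0343);goto(.0268,.0132)"
```

```text
t 17.85 bar x 27.05 y 0.08 tcp z 34.53 mm F along -0.42 lat -0.52 z -1.30 M [ 0.047 -0.194  0.026] rot z err [-0.01 -0.1   0.01] grip 0.239 30.0
row [ 0.0002 -0.0003  0.0008] [ 0.0001  0.0005 -0.    ] rows 1.0
row [ 0.0008 -0.0002  0.0711] [ 0.0001  0.0005 -0.    ] rows 1.0
```

>>> move_arm --pt "0 0 0.008 0 0 0 0" --pt "0 0 0.018 0 0 0 0" --pt "0 0 0.028 0 0 0 0" --pt "0 0 0.038 0 0 0 0" --pt "0 0 0.048 0 0 0 0" --pt "0 0 0.055 0 0 0 0" --pt "0 0 0.06 0 0 0 0" --pt "0 0 0.06 0 0 0 0" --pt "0 0 0.06 0 0 0 0" --pt "0 0 0.06 0 0 0 0"

```text
time_s: 18.68
position: [0.5581, 0.05, 0.0164]
tcp_rot: [[-0.941, 0.339, -0.002], [0.339, 0.941, -0.001], [0.002, -0.001, -1.0]]
force: [-0.9, -0.1, -0.7]
opening: 0.24
grasp_force: 30.0
```

```bash
python3 -c "
from h import *
for i in range(3): viewer.capture('wrist'); stat()
goto(.027,.0132)"
```

```text
t 18.73 bar x 26.68 y 0.01 tcp z 16.48 mm F along -1.46 lat -0.42 z -1.70 M [ 0.097 -0.143  0.047] rot z err [-0.01 -0.05  0.01] grip 0.239 30.0
t 18.78 bar x 26.71 y 0.02 tcp z 16.51 mm F along -0.87 lat -0.89 z -1.47 M [ 0.071 -0.171  0.05 ] rot z err [-0.01 -0.06  0.  ] grip 0.237 30.0
t 18.83 bar x 26.67 y -0.00 tcp z 16.50 mm F along -0.34 lat -0.18 z -1.41 M [ 0.091 -0.173  0.017] rot z err [-0.   -0.06  0.  ] grip 0.238 30.0
row [-0.0011  0.      0.011 ] [ 0.      0.0003 -0.    ] rows 1.0
```

>>> move_arm --pt "-0.001 0 0.004 0 0 0 0" --pt "-0.001 0 0.008 0 0 0 0" --pt "-0.001 0 0.011 0 0 0 0" --pt "-0.001 0 0.012 0 0 0 0" --pt "-0.001 0 0.012 0 0 0 0"

```text
time_s: 19.25
position: [0.5583, 0.0499, 0.013]
tcp_rot: [[-0.941, 0.339, -0.002], [0.339, 0.941, -0.001], [0.002, -0.001, -1.0]]
force: [-1.1, 0.0, 2.8]
opening: 0.24
grasp_force: 29.9
```

```bash
python3 -c "
from h import *
import pickle
for i in range(3): c=viewer.capture('scene'); stat()
p=proj(c,[[*(O+.015*u),.04]])[0].astype(int); print(p)
cv2.imwrite('pics/f.png',cv2.resize(c['image'][p[1]-50:p[1]+60,p[0]-50:p[0]+80],None,fx=5,fy=5,interpolation=cv2.INTER_CUBIC))"
```

```text
t 19.3 bar x 26.92 y 0.00 tcp z 13.01 mm F along -0.07 lat 0.03 z 1.63 M [ 0.068 -0.161  0.076] rot z err [-0.01 -0.05  0.01] grip 0.235 29.9
t 19.35 bar x 26.86 y 0.00 tcp z 12.96 mm F along -1.04 lat -0.61 z 2.47 M [ 0.019 -0.073  0.004] rot z err [-0.   -0.04  0.01] grip 0.238 29.9
t 19.4 bar x 26.90 y -0.01 tcp z 12.95 mm F along -0.99 lat -0.43 z 2.46 M [ 0.066 -0.136 -0.023] rot z err [-0.01 -0.05  0.01] grip 0.238 29.9
[274 221]
```

>>> move_arm --pt "0 0 -0.001 0 0 0 0.3" --pt "0 0 -0.001 0 0 0 0.4" --pt "0 0 -0.001 0 0 0 0.5" --pt "0 0 -0.001 0 0 0 0.6" --pt "0 0 -0.001 0 0 0 0.7" --pt "0 0 -0.001 0 0 0 0.7" --pt "0 0 -0.001 0 0 0 0.7" --pt "0 0 -0.001 0 0 0 0.7"

```text
time_s: 20.07
position: [0.5583, 0.0499, 0.013]
tcp_rot: [[-0.941, 0.339, -0.002], [0.339, 0.941, -0.001], [0.002, -0.001, -1.0]]
force: [0.1, -0.4, 0.1]
opening: 0.678
grasp_force: 0.0
```

>>> move_arm --pt "0 0 -0.03 0 0 0 0.7" --pt "0 0 -0.1 0 0 0 0.7" --pt "0 0 -0.2 0 0 0 0.7" --pt "0 0 -0.3 0 0 0 0.7" --pt "0 0 -0.4 0 0 0 0.7" --pt "0 0 -0.5 0 0 0 0.7" --pt "0 0 -0.5 0 0 0 0.7"

```text
time_s: 20.65
position: [0.5624, 0.0497, 0.1696]
tcp_rot: [[-0.941, 0.338, 0.01], [0.338, 0.941, -0.002], [-0.01, 0.002, -1.0]]
force: [0.3, 0.7, 0.5]
opening: 0.7
grasp_force: 0.0
```

```bash
python3 -c "
from h import *
w=viewer.capture('wrist'); c=viewer.capture('scene'); stat()
p=proj(c,[[*(O+.015*u),.04]])[0].astype(int); q=proj(w,[[*O,.02]])[0].astype(int); print(p,q)
a=cv2.resize(c['image'][p[1]-45:p[1]+75,p[0]-35:p[0]+45],(400,600),interpolation=cv2.INTER_CUBIC)
y=min(max(q[1]-100,0),270);b=cv2.resize(w['image'][y:y+150,q[0]-50:q[0]+50],(400,600),interpolation=cv2.INTER_CUBIC)
cv2.imwrite('pics/f.png',np.hstack([a,b]))"
```

```text
t 20.75 bar x 27.91 y 0.39 tcp z 165.03 mm F along -1.10 lat 0.44 z 0.79 M [ 0.088 -0.132 -0.002] rot z err [-0.05 -0.26  0.  ] grip 0.698 0.0
[274 221] [282 244]
```

View pics/f.png

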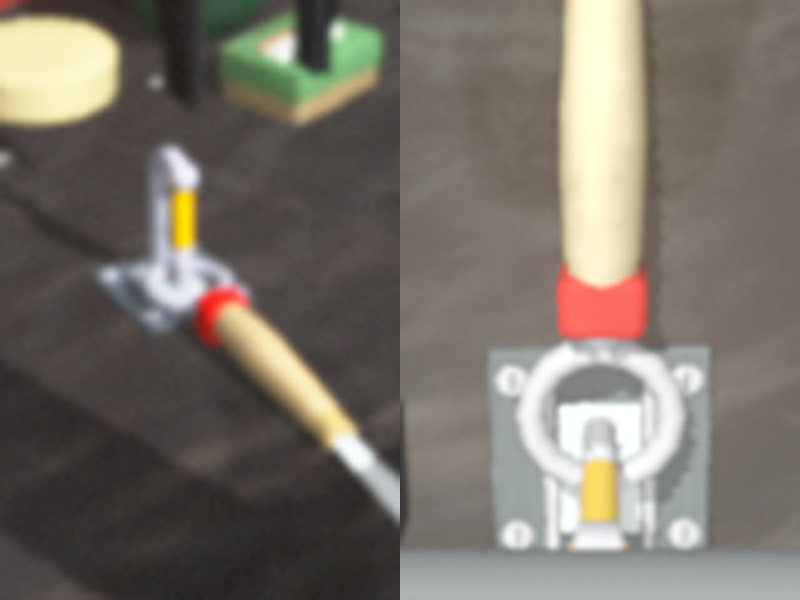

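The two crops show the ring around the nose, with the front bar behind the shut yellow gate (right crop, about 600,470). The gate is vertical and the spatula lies flat on the bench with the gripper clear of it.

```bash
python3 -c "
from h import *
print(workorder.hand_in())"
```

```text
the job is handed in; nothing more can be done
None
```

The spatula's eye is clipped inside the snap hook with the gate shut behind it, the spatula lies flat and released on the bench, and the job was handed in at about 21 s. Force readings along the push stayed below about 6 N.

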